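# Draw the rolling pin out of the baking box

### The arm

A 6-joint arm with a two-finger parallel gripper is mounted at the origin on the work surface; the furniture and walls round the work are solid. World frame = base frame: x ahead of the robot, y to its left, z up, the work surface at z = 0. Lengths are in m, angles in degrees, forces in N, time in s.
With the tool pointing down it reaches from about 0.275 to 0.775 m from the base axis. Payload 14.6 kg.
Tool frame: the origin (TCP) lies on the mounting face of the last link; the fingertips stand 173 mm ahead of it and the grasp point (between the pads) lies 155 mm ahead of it; z points along the fingers, y is the line along which they close (so a half turn about z gives the same grasp; the last joint's range is limited). The gripper opens to 85 mm and grips with 20 to 120 N. Pads are 22 mm wide; open, the fingers measure 114 mm over their backs; the gripper's body (76 mm by 85 mm) begins 54 mm behind the grasp point. The pads swing forward as they close: fully open they stand 13 mm farther back than shut.
Start: joints at [-77.195, 15.075, -2.767, 72.158, 0, 81.102], TCP at [0.194, -0.488, 0.405] pointing down, gripper open.
Joint ranges: [-151.79, 151.79], [-50.71, 97.33], [-67.44, 78.34], [-121.81, 120.89], [-77.56, 73.72], [-180, 180]. Speed limits (degrees/s): [108.29, 108.29, 147.25, 159.86, 180, 180].

### API

Orientations are given as a 3x3 rotation matrix whose columns are the frame's x, y, z axes.
In Python, from workcell import env, get_image, calibration, finish_job gives the robot as it stands.
- The arm moves only by the tool drive_tool, never from a script. Its argument "increments" is a list of rows, each an object with "gripper": the opening, from 0 (shut) to 1 (fully open); "dp": the shift along the tool's x, y, z in m, a list of three; "spin": the turn about the tool's z in degrees. In form: [{"gripper": gripper, "dp": [tx, ty, tz], "spin": spin}, ...]. A call has 1 to 10 rows; each row is the pose to reach, as a shift and turn from the pose commanded when the call began, along the tool's axes at that moment; what a row does not reach only later rows make up. A row lasts 1/10 s, in which the tool goes at most 50 mm and 8.59 degrees, less where a joint would pass 70% of its speed; a pose out of reach is approached as far as the arm can. A call with a gripper value outside its range is refused whole. The fingers move at their own pace and stop on an object; "grip_force" is the grip in N (left out, the last holds). Time passes only in rows, so rows that repeat a pose let the fingers close. It gives the time, the measured TCP pose, the force, the opening and the grip force at its end, in the units of the state.
- env.observe(): the state, without advancing time (a new reading comes with each control period).
- get_image(name): name is "side" or "top" or "wrist"; returns the picture (480x640x3 uint8, red, green, blue); there is no depth.
- calibration(name): a dict with "fx", "fy", "cx", "cy" (pixels), "rvec" (rotation vector, rad) and "tvec" (3), from world to camera coordinates, as OpenCV has them. Camera axes: x right, y down, z forward; pixel columns grow to the right and rows downward; lengths in m; the calibration is good to about 2 mm. A picture is of the moment at which its call begins: read the wrist's pose just before it. calibration takes no time and is no camera call; for the wrist camera it gives the pose at the moment of the call.
- finish_job(): hands the job in; it is judged then, once.
The state is a dict: "time_s": time; "joints": joint angles; "joint_velocities": joint speeds; "joint_efforts": joint torques, N m; "tcp_pos": TCP position; "eef_rot": TCP orientation; "force": force on the tool from outside, world axes, zero at the start; "torque": the same for the moment, N m; "gripper_width": finger opening in m; "gripper_force": force on a finger pad.
Only numpy, scipy, OpenCV 4.12 (cv2) and the standard library are available. Lean on these libraries where they do the work, as an engineer would, in place of code of your own. Each camera call takes 0.05 s, during which the arm holds its last target. There are 200 camera calls.

### The job

We are about to roll out pie dough: slide the lid of the white baking box fully open, then take out the rolling pin. The pin reaches far under the fixed half of the top, so tip its exposed end up and draw it out slantwise through the mouth without forcing it. Finish while still holding the pin still in the air, touching only the gripper, with all of it at least 5 cm higher than the lid's bar pull; leave the lid open and do not disturb the canister, mug and bowl standing beside the box.

Things in the scene. Friction and masses are not known exactly. Their poses are not given: they have to be found in the camera images.
- baking_box: white box with a wooden lid, 356 x 162 mm, fixed. Origin: centre of underside; x along its length, z up. Side walls 6, end walls 8, floor 6 mm thick; inside 340 x 150 mm. Wall tops at z = 72 mm. A fixed white deck (z 72 to 78) covers x = 0 to +178 mm; from x = 0 to -170 mm it is open (the mouth) once the lid is away. Mouth at the robot's left (+y), deck at its right, turned up to 0.32 rad
- lid (a joint): wooden lid panel, 177 x 174 x 8 mm, sliding on top of the box: 0 closed over the mouth, grows as it slides along the box's +x onto the deck, 0.176 m fully open at its stop (its edge then level with the deck's edge). Starts at 0 to 0.04. Its top is 87 mm above the table, its front lip reaches down to 72 mm. About 1.5 N friction; stays where left
- lid_pull (a point): middle of the dark steel bar pull at the centre of the lid, 103 mm above the table. The bar lies across the box (along its y), 96 mm long, 16 mm thick along the sliding direction, 12 mm high (z 97 to 109 mm), on two posts
- rolling_pin: wooden rolling pin with dark handles, 290 mm long, 0.17 to 0.34 kg: roller 170 mm long, 40 mm thick; at each end a handle 60 mm long, up to 24 mm thick. Origin at its middle on its axis; x along the pin, from the mouth end to the end under the deck. Lies along the box on its floor, axis 26 mm above the table, its middle near the deck edge; both ends clear of the end walls
- pin_end_mouth (a point): centre of the pin's end face on the mouth side, on its axis, 145 mm from its middle
- pin_end_deck (a point): centre of the pin's end face under the deck, on its axis, 145 mm from its middle
- canister: white storage canister with a wooden lid, 100 mm across, 135 mm high, to the right of the box; leave alone
- mixing_bowl: white bowl, 152 mm across, 66 mm high, to the left of the box; leave alone
- mug_green: green and white mug with a handle, 92 x 127 mm, 93 mm high, to the right of the box; leave alone

How it is judged (in metres and radians):
On the way, in this order (a step that is already met when the one before it is completed fails the run):
1. the lid is slid fully open (at least 160 mm) while the pin still lies in the box (value of joint lid above 0.16 m and z of pin_end_mouth in the frame of baking_box below 0.072 m), for 0.1 s.
2. the pin leans through the mouth: its mouth end is above the rim while its other end is still below the deck (z of pin_end_mouth in the frame of baking_box above 0.09 m and z of pin_end_deck in the frame of baking_box below 0.068 m and value of joint lid above 0.155 m), for 0.1 s.
At the end, for the whole second after the job is handed in: the rolling pin is held still (under 0.03 m/s) in the fingers, both ends of its axis more than 145 mm above the table, touching neither the box nor the canister, mug or bowl, and the lid is still open by at least 155 mm (height (world z) of each of pin_end_mouth, pin_end_deck above 0.145 m and contact force between the fingers and rolling_pin above 1 N and contact force between rolling_pin and baking_box below 0.2 N and contact force between rolling_pin and canister below 0.2 N and contact force between rolling_pin and mug_green below 0.2 N and contact force between rolling_pin and mixing_bowl below 0.2 N and linear speed of rolling_pin below 0.03 m/s and value of joint lid above 0.155 m); the arm keeps its last pose, push and grip.
It fails at once if the pin is forced against the box with more than 60 N (contact force between rolling_pin and baking_box above 60 N).
It fails at once if the canister, mug or bowl is shifted by more than 30 mm (distance of any of canister, mug_green, mixing_bowl from where it was at the start of the episode above 0.03 m).
It also fails if it takes over 48 s, if anything falls off the work surface, if the arm or the gripper's body presses on something with over 40 N, if the wrist force passes 120 N, or if a joint passes its speed limit or range.

## Working session

There is one attempt and no reset: what is moved stays moved. The work goes in short steps, Python scripts to look and compute and a tool call to move; the robot and the scene stay as the last step left them, time stands still between calls to the robot, and variables do not carry over. Pictures are saved under pics/ and viewed, at most 10 in all, crops included, and the job is handed in when it is done.

Besides the shell and the picture viewer there is one more tool, called after "Call:" as name(argument=value, ...), one argument or row to a line, values as JSON. drive_tool: Moves the arm, as the interface text tells. Its arguments: {"type":"object","properties":{"increments":{"type":"array"},"grip_force":{"type":"number"}},"required":["increments"]}

```bash
ls; mkdir -p pics; python3 - <<'E'
from workcell import env,get_image,calibration
import cv2,numpy as np
for n in("top","side"):
    cv2.imwrite(f"pics/{n}0.png",get_image(n)[:,:,::-1])
    print(n,calibration(n))
s=env.observe();print(s["time_s"],s["tcp_pos"],s["eef_rot"],s["gripper_width"])
E
```

```text
pics
top {'fx': 590.2937506094248, 'fy': 590.2937506094248, 'cx': 329.2110421551739, 'cy': 236.06312830696288, 'rvec': array([ 1.55130315, -2.43052648,  0.48818057]), 'tvec': array([0.1608512 , 0.41565463, 1.58324669])}
side {'fx': 625.080999977434, 'fy': 625.080999977434, 'cx': 321.79706050949295, 'cy': 237.61809272112515, 'rvec': array([ 0.3762824 ,  2.93080335, -0.83500181]), 'tvec': array([ 0.46436755, -0.03355254,  1.63055874])}
0.1 [ 0.19412184 -0.48770668  0.40427471] [[ 9.29111639e-01  3.69799289e-01 -2.17107914e-04]
 [ 3.69799329e-01 -9.29111210e-01  9.03000781e-04]
 [ 1.32211650e-04 -9.19274897e-04 -9.99999569e-01]] 0.08550434312962282
```

View pics/top0.png

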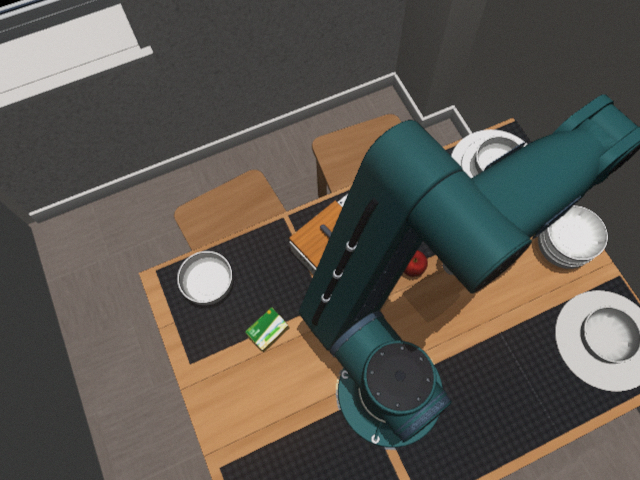

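View pics/side0.png

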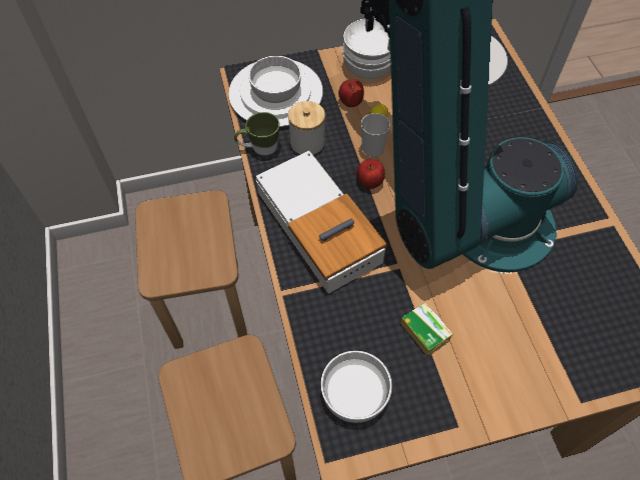

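The side view shows the box clearly: lid corners at about (340,197), (385,240), (333,274), (290,230), bar from (321,237) to (353,224), and the white deck's far corners at (257,185) and (310,153). In the top view the arm hides the box.

```bash
cat > h.py <<'E'
import numpy as np,cv2
def ray(c,uv,z):
    R=cv2.Rodrigues(np.array(c["rvec"]))[0]; t=np.array(c["tvec"])
    o=-R.T@t; d=R.T@np.array([(uv[0]-c["cx"])/c["fx"],(uv[1]-c["cy"])/c["fy"],1])
    return o+d*(z-o[2])/d[2]
def proj(c,p):
    R=cv2.Rodrigues(np.array(c["rvec"]))[0]; q=R@np.array(p)+np.array(c["tvec"])
    return np.array([c["cx"]+c["fx"]*q[0]/q[2],c["cy"]+c["fy"]*q[1]/q[2]])
E
python3 - <<'E'
from h import *
from workcell import calibration
im=cv2.imread("pics/side0.png");c=calibration("side")
hsv=cv2.cvtColor(im,cv2.COLOR_BGR2HSV)
roi=np.zeros(im.shape[:2],np.uint8);cv2.fillPoly(roi,[np.array([[340,185],[395,240],[333,282],[280,230]])],255)
wood=((hsv[...,1]>110)&(hsv[...,2]>90)&(roi>0)).astype(np.uint8)
cs=max(cv2.findContours(wood,0,2)[0],key=cv2.contourArea)
ap=cv2.approxPolyDP(cv2.convexHull(cs),6,True)[:,0]
print("lid",cv2.contourArea(cs));
for p in ap: print(p,ray(c,p,.087).round(4))
roi2=np.zeros_like(roi);cv2.fillPoly(roi2,[np.array([[336,205],[376,238],[333,264],[303,232]])],255)
dark=((hsv[...,2]<100)&(roi2>0)).astype(np.uint8)
b=max(cv2.findContours(dark,0,2)[0],key=cv2.contourArea)
r=cv2.minAreaRect(b);print("bar",r)
for p in cv2.boxPoints(r): print(p,ray(c,p,.105).round(4))
print(ray(c,r[0],.106))
for n,p,z in(("deckfar",(257,185),.078),("deckfar2",(310,153),.078),("can",(307,110),.135),("mug",(263,125),.093),("bowl",(356,383),.066)):print(n,ray(c,p,z).round(3))
E
```

```text
lid 4315.0
[346 193] [ 0.3805 -0.1395  0.087 ]
[386 243] [0.328  0.0268 0.087 ]
[327 276] [0.4879 0.0778 0.087 ]
[288 224] [ 0.5431 -0.0855  0.087 ]
bar ((336.5000305175781, 230.5), (7.602630615234375, 38.013153076171875), 63.43495178222656)
[317.80002 235.6    ] [ 0.4837 -0.0238  0.105 ]
[351.80002 218.6    ] [ 0.3919 -0.0501  0.105 ]
[355.20004 225.4    ] [ 0.3894 -0.0291  0.105 ]
[321.20004 242.4    ] [ 0.4807 -0.0034  0.105 ]
[ 0.43699716 -0.02585396  0.106     ]
deckfar [ 0.592 -0.227  0.078]
deckfar2 [ 0.435 -0.295  0.078]
can [ 0.418 -0.394  0.135]
mug [ 0.537 -0.409  0.093]
bowl [0.492 0.334 0.066]
```

Call:
drive_tool(
  increments=[
    {"gripper":1,"dp":[0.395,-0.339,0],"spin":4.4},
    {"gripper":1,"dp":[0.395,-0.339,0],"spin":4.4},
    {"gripper":1,"dp":[0.395,-0.339,0],"spin":4.4},
    {"gripper":1,"dp":[0.395,-0.339,0],"spin":4.4},
    {"gripper":1,"dp":[0.395,-0.339,0],"spin":4.4},
    {"gripper":1,"dp":[0.395,-0.339,0],"spin":4.4},
    {"gripper":1,"dp":[0.395,-0.339,0],"spin":4.4},
    {"gripper":1,"dp":[0.395,-0.339,0],"spin":4.4},
    {"gripper":1,"dp":[0.395,-0.339,0],"spin":4.4},
    {"gripper":1,"dp":[0.395,-0.339,0],"spin":4.4},
  ],
  grip_force=40,
)

```text
time_s: 1.1
tcp_pos: [0.4266, -0.0428, 0.4047]
eef_rot: [[0.955, 0.297, 0.0], [0.297, -0.955, -0.0], [0.0, 0.0, -1.0]]
force: [0.7, -1.7, 0.2]
gripper_width: 0.0855
gripper_force: 0.0
```

```bash
python3 - <<'E'
from h import *
from workcell import env,get_image,calibration
c=calibration("wrist");im=get_image("wrist")[:,:,::-1].copy();cv2.imwrite("pics/w1.png",im)
print(env.observe()["tcp_pos"].round(4))
print("pred bar px",proj(c,[.436,-.028,.109]),c)
E
```

```text
[ 0.4287 -0.0375  0.4045]
pred bar px [295.66864509 213.90425308] {'fx': 390.81370239355186, 'fy': 390.81370239355186, 'cx': 311.4290108555133, 'cy': 240.84531880762825, 'rvec': array([-2.31173197,  1.70026676,  0.27624178]), 'tvec': array([-0.16759434,  0.33360245,  0.50588569])}
```

View pics/w1.png

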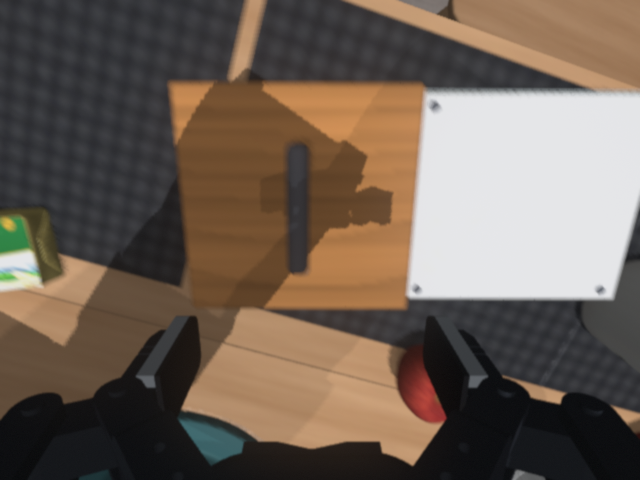

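Wrist view: bar from (298,145) to (298,272), lid corners (170,82), (424,82), (408,310), (190,307), deck far near corner (614,299).

```bash
python3 - <<'E'
from h import *
from workcell import env,calibration
c=calibration("wrist")
print(env.observe()["tcp_pos"].round(4))
for p,z in(((298,145),.109),((298,272),.109),((298,208),.109),((170,82),.087),((424,82),.087),((408,310),.087),((190,307),.087),((614,299),.078)):print(p,ray(c,p,z).round(4))
E
```

```text
[ 0.4287 -0.0375  0.4045]
(298, 145) [ 0.4837 -0.0098  0.109 ]
(298, 272) [ 0.3967 -0.0364  0.109 ]
(298, 208) [ 0.4428 -0.0223  0.109 ]
(170, 82) [0.4954 0.086  0.087 ]
(424, 82) [ 0.5479 -0.0793  0.087 ]
(408, 310) [ 0.3827 -0.1345  0.087 ]
(190, 307) [0.3309 0.037  0.087 ]
(614, 299) [ 0.4409 -0.2989  0.078 ]
```

Call:
drive_tool(
  increments=[
    {"gripper":1,"dp":[0.0155,-0.011,0.03],"spin":0.3},
    {"gripper":1,"dp":[0.0155,-0.011,0.07],"spin":0.3},
    {"gripper":1,"dp":[0.0155,-0.011,0.1],"spin":0.3},
    {"gripper":1,"dp":[0.0155,-0.011,0.12],"spin":0.3},
    {"gripper":1,"dp":[0.0155,-0.011,0.136],"spin":0.3},
    {"gripper":0,"dp":[0.0155,-0.011,0.136],"spin":0.3},
    {"gripper":0,"dp":[0.0155,-0.011,0.136],"spin":0.3},
    {"gripper":0,"dp":[0.0155,-0.011,0.136],"spin":0.3},
    {"gripper":0,"dp":[0.0155,-0.011,0.136],"spin":0.3},
    {"gripper":0,"dp":[0.0155,-0.011,0.136],"spin":0.3},
  ],
  grip_force=30,
)

```text
time_s: 2.15
tcp_pos: [0.438, -0.0299, 0.2694]
eef_rot: [[0.956, 0.292, 0.001], [0.292, -0.956, -0.0], [0.001, 0.001, -1.0]]
force: [-4.3, -1.0, 11.3]
gripper_width: 0.0153
gripper_force: 31.6
```

Call:
drive_tool(
  increments=[
    {"gripper":0,"dp":[0,0.01,-0.002],"spin":0},
    {"gripper":0,"dp":[0,0.025,-0.002],"spin":0},
    {"gripper":0,"dp":[0,0.045,-0.002],"spin":0},
    {"gripper":0,"dp":[0,0.065,-0.002],"spin":0},
    {"gripper":0,"dp":[0,0.085,-0.002],"spin":0},
    {"gripper":0,"dp":[0,0.105,-0.002],"spin":0},
    {"gripper":0,"dp":[0,0.12,-0.002],"spin":0},
    {"gripper":0,"dp":[0,0.135,-0.002],"spin":0},
    {"gripper":0,"dp":[0,0.145,-0.002],"spin":0},
    {"gripper":0,"dp":[0,0.145,-0.002],"spin":0},
  ],
)

```text
time_s: 3.15
tcp_pos: [0.4806, -0.1693, 0.27]
eef_rot: [[0.956, 0.292, -0.0], [0.292, -0.956, 0.001], [0.0, -0.001, -1.0]]
force: [7.4, 0.1, -18.2]
gripper_width: 0.0154
gripper_force: 33.5
```

Call:
drive_tool(
  increments=[
    {"gripper":0,"dp":[-0.001,0.006,0.001],"spin":0},
    {"gripper":0,"dp":[-0.001,0.011,0.001],"spin":0},
    {"gripper":0,"dp":[-0.001,0.016,0.001],"spin":0},
    {"gripper":0,"dp":[-0.001,0.02,0.001],"spin":0},
    {"gripper":0,"dp":[-0.001,0.024,0.001],"spin":0},
    {"gripper":0,"dp":[-0.001,0.027,0.001],"spin":0},
    {"gripper":0,"dp":[-0.001,0.027,0.001],"spin":0},
  ],
)

```text
time_s: 3.85
tcp_pos: [0.4879, -0.1947, 0.2699]
eef_rot: [[0.956, 0.293, 0.002], [0.293, -0.956, 0.001], [0.002, 0.0, -1.0]]
force: [9.0, 0.7, -8.5]
gripper_width: 0.0148
gripper_force: 34.6
```

Call:
drive_tool(
  increments=[
    {"gripper":0,"dp":[-0.001,0.004,0],"spin":0},
    {"gripper":0,"dp":[-0.001,0.006,0],"spin":0},
    {"gripper":0,"dp":[-0.001,0.006,0],"spin":0},
  ],
)

```text
time_s: 4.15
tcp_pos: [0.4884, -0.1984, 0.2698]
eef_rot: [[0.956, 0.295, 0.003], [0.294, -0.956, 0.008], [0.006, -0.006, -1.0]]
force: [12.5, 26.7, 1.0]
gripper_width: 0.0151
gripper_force: 35.7
```

```bash
python3 - <<'E'
from h import *
from workcell import env,get_image,calibration
for n in("side","wrist"):
    im=get_image(n)[:,:,::-1].copy();cv2.imwrite(f"pics/{n}2.png",im)
    if n=="side":a=cv2.resize(im[120:320,200:440],(720,600))
cv2.imwrite("pics/crop2.png",a)
s=env.observe();print(s["tcp_pos"],s["force"],s["joints"])
E
```

```text
[ 0.48842605 -0.19832432  0.26984286] [12.45817394 26.44326525  0.9048363 ] [-31.05984602  19.81758294 -17.78613798  52.45420315   0.46247833
 131.80427528]
```

View pics/crop2.png

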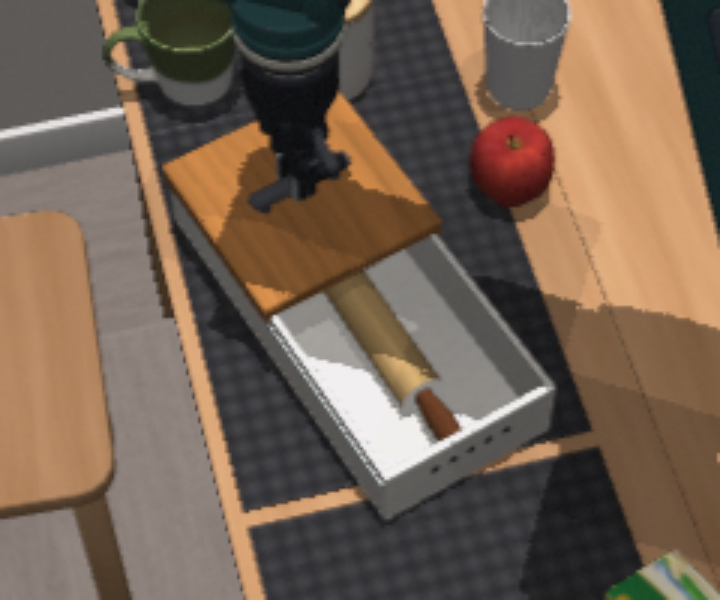

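The lid is at its stop (26 N) and the crop shows the pin lying skewed in the mouth, handle at crop (420,390) to (452,430). Release, rise and turn above it.

Call:
drive_tool(
  increments=[
    {"gripper":1,"dp":[0,-0.004,0],"spin":0},
    {"gripper":1,"dp":[0,-0.004,0],"spin":0},
    {"gripper":1,"dp":[0,-0.004,0],"spin":0},
    {"gripper":1,"dp":[0,-0.004,0],"spin":0},
    {"gripper":1,"dp":[0,-0.004,-0.03],"spin":0},
    {"gripper":1,"dp":[0,-0.004,-0.07],"spin":0},
    {"gripper":1,"dp":[0.004,-0.04,-0.09],"spin":-8},
    {"gripper":1,"dp":[0.004,-0.08,-0.09],"spin":-16},
    {"gripper":1,"dp":[0.007,-0.12,-0.09],"spin":-24},
    {"gripper":1,"dp":[0.007,-0.16,-0.09],"spin":-32},
  ],
)

```text
time_s: 5.25
tcp_pos: [0.4474, -0.0445, 0.3599]
eef_rot: [[0.652, 0.758, 0.001], [0.758, -0.652, -0.0], [0.0, 0.001, -1.0]]
force: [0.7, 1.3, -0.1]
gripper_width: 0.0853
gripper_force: 0.0
```

Call:
drive_tool(
  increments=[
    {"gripper":0.7,"dp":[0.012,-0.02,0],"spin":-8},
    {"gripper":0.7,"dp":[0.024,-0.04,0],"spin":-16},
    {"gripper":0.7,"dp":[0.024,-0.04,0],"spin":-24},
    {"gripper":0.7,"dp":[0.024,-0.04,0],"spin":-32},
    {"gripper":0.7,"dp":[0.024,-0.04,0],"spin":-40},
    {"gripper":0.7,"dp":[0.024,-0.04,0],"spin":-48},
    {"gripper":0.7,"dp":[0.024,-0.04,0],"spin":-56},
    {"gripper":0.7,"dp":[0.024,-0.04,0],"spin":-58},
    {"gripper":0.7,"dp":[0.024,-0.04,0],"spin":-58},
  ],
)

```text
time_s: 6.15
tcp_pos: [0.4334, -0.0014, 0.3598]
eef_rot: [[-0.292, 0.956, 0.0], [0.956, 0.292, -0.0], [-0.0, 0.0, -1.0]]
force: [0.0, -0.3, 0.1]
gripper_width: 0.0596
gripper_force: 0.0
```

```bash
python3 - <<'E'
from h import *
from workcell import env,get_image,calibration
c=calibration("wrist");im=get_image("wrist")[:,:,::-1].copy();cv2.imwrite("pics/w3.png",im)
s=env.observe();print(s["tcp_pos"].round(4),s["eef_rot"].round(3),s["joints"].round(1))
E
```

```text
[ 0.4334 -0.0014  0.3598] [[-0.291  0.957  0.   ]
 [ 0.957  0.291 -0.   ]
 [-0.     0.    -1.   ]] [-11.    7.3 -20.1  62.6  -0.   62.1]
```

View pics/w3.png

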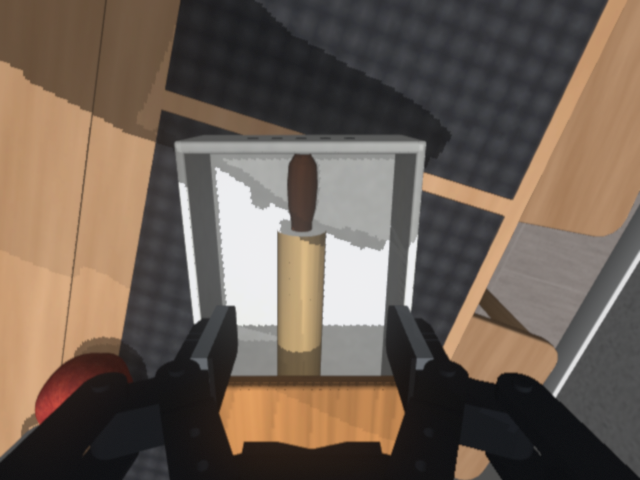

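Wrist view: pin aligned with the box, handle from (302,154) to (302,228), roller (278..325) from row 228 down to the lid edge at row 378.

```bash
python3 - <<'E'
from h import *
from workcell import env,calibration
c=calibration("wrist");s=env.observe();R=s["eef_rot"];t=s["tcp_pos"]
for n,p,z in(("end",(302,154),.026),("hand",(302,190),.026),("shoulder",(302,228),.026),("roll",(300,345),.03),("lidedge",(311,378),.087),("lidL",(220,378),.087),("rimL",(178,150),.072),("rimR",(423,150),.072)):
    q=ray(c,p,z);print(n,q.round(4),"tool",(R.T@(q-t)).round(4))
E
```

```text
end [0.4125 0.0448 0.026 ] tool [ 0.0503 -0.0066  0.3337]
hand [0.4204 0.0182 0.026 ] tool [ 0.0226 -0.0068  0.3337]
shoulder [ 0.4292 -0.0116  0.026 ] tool [-0.0085 -0.007   0.3338]
roll [ 0.458  -0.1146  0.03  ] tool [-0.1154 -0.0094  0.3298]
lidedge [ 0.4647 -0.1029  0.087 ] tool [-0.1062  0.0004  0.2728]
lidL [ 0.4002 -0.1225  0.087 ] tool [-0.1062 -0.067   0.2728]
rimL [0.335  0.0288 0.072 ] tool [ 0.0575 -0.0854  0.2877]
rimR [0.486  0.0748 0.072 ] tool [0.0576 0.0725 0.2877]
```

Call:
drive_tool(
  increments=[
    {"gripper":0.7,"dp":[0.009,-0.007,0.02],"spin":0},
    {"gripper":0.7,"dp":[0.009,-0.007,0.06],"spin":0},
    {"gripper":0.7,"dp":[0.009,-0.007,0.1],"spin":0},
    {"gripper":0.7,"dp":[0.009,-0.007,0.13],"spin":0},
    {"gripper":0.7,"dp":[0.009,-0.007,0.15],"spin":0},
    {"gripper":0.7,"dp":[0.009,-0.007,0.165],"spin":0},
    {"gripper":0.7,"dp":[0.009,-0.007,0.174],"spin":0},
    {"gripper":0.7,"dp":[0.009,-0.007,0.175],"spin":0},
  ],
)

```text
time_s: 7.0
tcp_pos: [0.4239, 0.0053, 0.1841]
eef_rot: [[-0.292, 0.957, -0.001], [0.957, 0.292, 0.0], [0.001, -0.001, -1.0]]
force: [-0.6, -0.1, 0.4]
gripper_width: 0.0596
gripper_force: 0.0
```

Call:
drive_tool(
  increments=[
    {"gripper":0,"dp":[0,0,0],"spin":0},
    {"gripper":0,"dp":[0,0,0],"spin":0},
    {"gripper":0,"dp":[0,0,0],"spin":0},
    {"gripper":0,"dp":[0,0,0],"spin":0},
    {"gripper":0,"dp":[0,0,0],"spin":0},
  ],
  grip_force=20,
)

```text
time_s: 7.5
tcp_pos: [0.4242, 0.0054, 0.1851]
eef_rot: [[-0.292, 0.956, 0.001], [0.956, 0.292, -0.0], [-0.0, 0.001, -1.0]]
force: [-1.1, 0.5, 5.3]
gripper_width: 0.0216
gripper_force: 19.4
```

Call:
drive_tool(
  increments=[
    {"gripper":0,"dp":[0,0,-0.008],"spin":0},
    {"gripper":0,"dp":[0,0,-0.016],"spin":0},
    {"gripper":0,"dp":[0,0,-0.024],"spin":0},
    {"gripper":0,"dp":[0,0,-0.032],"spin":0},
    {"gripper":0,"dp":[0.002,0,-0.038],"spin":0},
    {"gripper":0,"dp":[0.004,0,-0.044],"spin":0},
    {"gripper":0,"dp":[0.007,0,-0.05],"spin":0},
    {"gripper":0,"dp":[0.01,0,-0.054],"spin":0},
  ],
)

```text
time_s: 8.3
tcp_pos: [0.421, 0.0152, 0.2392]
eef_rot: [[-0.292, 0.956, 0.0], [0.956, 0.292, 0.0], [0.0, 0.0, -1.0]]
force: [0.6, 0.4, -1.2]
gripper_width: 0.0216
gripper_force: 20.0
```

```bash
python3 - <<'E'
from h import *
from workcell import env,get_image,calibration
im=get_image("side")[:,:,::-1].copy();w=get_image("wrist")[:,:,::-1]
cv2.imwrite("pics/m4.png",np.hstack([cv2.resize(im[150:310,230:400],(425,400)),cv2.resize(w[:,:480],(375,400))]))
s=env.observe();print(s["tcp_pos"],s["force"],s["torque"])
E
```

```text
[0.4210281  0.01531818 0.23910206] [ 0.3836219   0.36524307 -0.74674073] [ 0.15551397  0.06596836 -0.02958022]
```

View pics/m4.png

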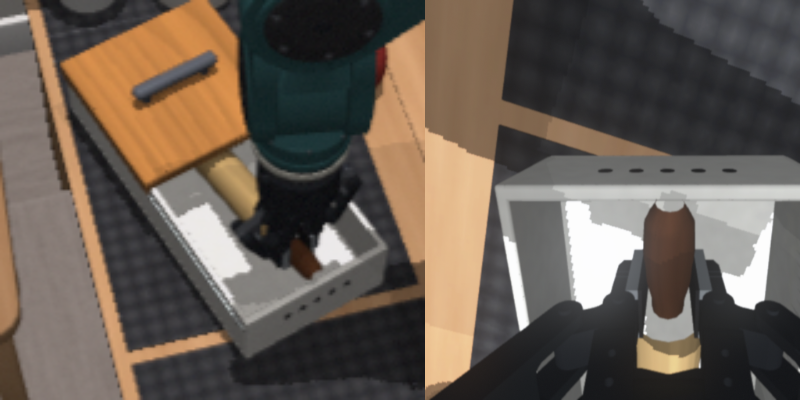

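The wrist half shows the handle tip raised to the rim level, the pin pivoting in the pads with little force; going on.

Call:
drive_tool(
  increments=[
    {"gripper":0,"dp":[0.005,0,-0.004],"spin":0},
    {"gripper":0,"dp":[0.01,0,-0.008],"spin":0},
    {"gripper":0,"dp":[0.014,0,-0.012],"spin":0},
    {"gripper":0,"dp":[0.018,0,-0.016],"spin":0},
    {"gripper":0,"dp":[0.022,0,-0.02],"spin":0},
    {"gripper":0,"dp":[0.026,0,-0.024],"spin":0},
    {"gripper":0,"dp":[0.03,0,-0.028],"spin":0},
    {"gripper":0,"dp":[0.033,0,-0.032],"spin":0},
    {"gripper":0,"dp":[0.036,0,-0.036],"spin":0},
    {"gripper":0,"dp":[0.039,0,-0.04],"spin":0},
  ],
)

```text
time_s: 9.4
tcp_pos: [0.4096, 0.0524, 0.279]
eef_rot: [[-0.292, 0.956, -0.0], [0.956, 0.292, -0.0], [-0.0, -0.0, -1.0]]
force: [-0.3, -0.7, -2.2]
gripper_width: 0.0219
gripper_force: 20.0
```

```bash
python3 - <<'E'
from h import *
from workcell import env,get_image,calibration
im=get_image("side")[:,:,::-1].copy();w=get_image("wrist")[:,:,::-1].copy();c=calibration("wrist");s=env.observe()
cv2.imwrite("pics/m5.png",np.hstack([cv2.resize(im[150:310,230:400],(340,400)),cv2.resize(w[180:480,150:480],(440,400))]))
g=s["tcp_pos"]+s["eef_rot"]@[0,0,.155];X=s["eef_rot"][:,0]
for a in(0,5,10,15,20,25,30):
    r=np.radians(a);p=g+.041*(np.cos(r)*X+np.sin(r)*np.array([0,0,1]));b=g-.249*(np.cos(r)*X+np.sin(r)*np.array([0,0,1]))
    print(a,proj(c,p).round(0),p[2].round(3),b[2].round(3))
E
```

```text
0 [310. 238.] 0.124 0.124
5 [310. 242.] 0.128 0.102
10 [310. 247.] 0.131 0.081
15 [310. 253.] 0.135 0.06
20 [310. 260.] 0.138 0.039
25 [310. 269.] 0.141 0.019
30 [309. 278.] 0.145 -0.0
```

View pics/m5.png

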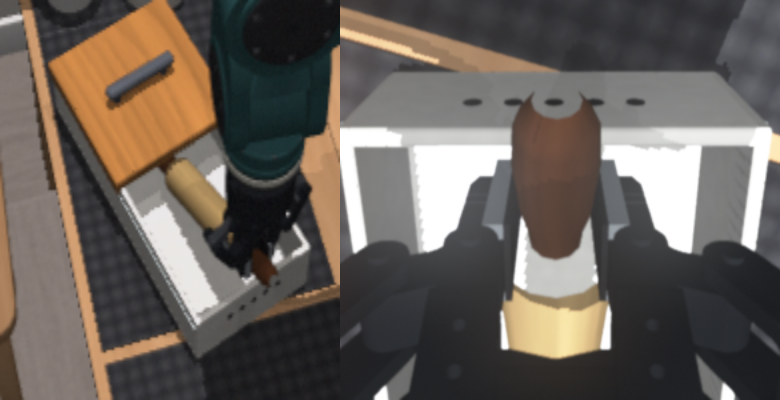

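The tip is at wrist pixel (313,255), so tilt is about 16°: mouth end ~0.135 m and deck end ~0.05 m high, still under the deck. Now I draw it along its own axis.

Call:
drive_tool(
  increments=[
    {"gripper":0,"dp":[0.008,0,-0.002],"spin":0},
    {"gripper":0,"dp":[0.018,0,-0.005],"spin":0},
    {"gripper":0,"dp":[0.028,0,-0.008],"spin":0},
    {"gripper":0,"dp":[0.038,0,-0.011],"spin":0},
    {"gripper":0,"dp":[0.048,0,-0.014],"spin":0},
    {"gripper":0,"dp":[0.058,0,-0.017],"spin":0},
    {"gripper":0,"dp":[0.068,0,-0.02],"spin":0},
    {"gripper":0,"dp":[0.078,0,-0.023],"spin":0},
    {"gripper":0,"dp":[0.088,0,-0.026],"spin":0},
    {"gripper":0,"dp":[0.096,0,-0.029],"spin":0},
  ],
  grip_force=30,
)

```text
time_s: 10.5
tcp_pos: [0.3814, 0.1448, 0.308]
eef_rot: [[-0.293, 0.956, 0.0], [0.956, 0.293, -0.0], [-0.0, 0.0, -1.0]]
force: [0.4, -1.1, -1.3]
gripper_width: 0.0212
gripper_force: 29.5
```

Call:
drive_tool(
  increments=[
    {"gripper":0,"dp":[0.004,0,-0.008],"spin":0},
    {"gripper":0,"dp":[0.006,0,-0.02],"spin":0},
    {"gripper":0,"dp":[0.006,0,-0.035],"spin":0},
    {"gripper":0,"dp":[0.006,0,-0.055],"spin":0},
    {"gripper":0,"dp":[0.006,0,-0.075],"spin":0},
    {"gripper":0,"dp":[0.006,0,-0.095],"spin":0},
    {"gripper":0,"dp":[0.006,0,-0.115],"spin":0},
    {"gripper":0,"dp":[0.006,0,-0.135],"spin":0},
    {"gripper":0,"dp":[0.006,0,-0.15],"spin":0},
    {"gripper":0,"dp":[0.006,0,-0.155],"spin":0},
  ],
  grip_force=60,
)

```text
time_s: 11.5
tcp_pos: [0.3799, 0.1498, 0.4642]
eef_rot: [[-0.292, 0.956, 0.002], [0.956, 0.292, 0.001], [0.0, 0.002, -1.0]]
force: [0.1, -0.6, -2.3]
gripper_width: 0.0202
gripper_force: 58.9
```

Call:
drive_tool(
  increments=[
    {"gripper":0,"dp":[0,0,-0.02],"spin":0},
    {"gripper":0,"dp":[0,0,-0.04],"spin":0},
    {"gripper":0,"dp":[0,0,-0.06],"spin":0},
    {"gripper":0,"dp":[0,0,-0.075],"spin":0},
    {"gripper":0,"dp":[0,0,-0.08],"spin":0},
    {"gripper":0,"dp":[0,0,-0.08],"spin":0},
    {"gripper":0,"dp":[0,0,-0.08],"spin":0},
    {"gripper":0,"dp":[0,0,-0.08],"spin":0},
  ],
)

```text
time_s: 12.3
tcp_pos: [0.3798, 0.1497, 0.5419]
eef_rot: [[-0.292, 0.956, -0.001], [0.956, 0.292, -0.0], [0.0, -0.001, -1.0]]
force: [0.5, 0.9, -2.6]
gripper_width: 0.0202
gripper_force: 59.0
```

```bash
python3 - <<'E'
from h import *
from workcell import env,get_image,calibration
im=get_image("side")[:,:,::-1].copy();w=get_image("wrist")[:,:,::-1].copy();s=env.observe()
cv2.imwrite("pics/m6.png",np.hstack([im[:,120:520],cv2.resize(w[100:480,130:510],(400,480))]))
print(s["tcp_pos"],s["force"],s["gripper_force"],s["time_s"])
c=calibration("wrist");g=s["tcp_pos"]+s["eef_rot"]@[0,0,.155];X=s["eef_rot"][:,0]
for a in(10,20,30,45,60):
    r=np.radians(a);d=np.cos(r)*X+np.sin(r)*np.array([0,0,1]);b=g-.249*d
    print(a,proj(c,g+.041*d).round(0),b[2].round(3),proj(calibration("side"),b).round(0))
E
```

```text
[0.37982885 0.1497449  0.54218288] [-0.69094602  0.04239654 -1.84056678] 58.9754022161037 12.4
10 [310. 247.] 0.344 [325. 149.]
20 [309. 260.] 0.302 [328. 165.]
30 [309. 278.] 0.263 [332. 182.]
45 [309. 313.] 0.211 [341. 207.]
60 [309. 353.] 0.172 [353. 233.]
```

View pics/m6.png

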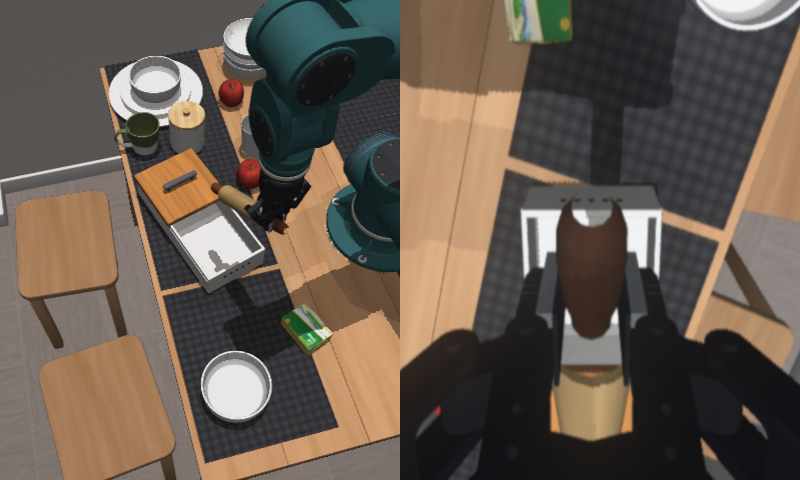

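The pin is out and in the air. Its far end is at side pixel (332,187), a tilt of about 32° with that end near z = 0.26 m; the lid is still open and the neighbours are untouched.

Call:
drive_tool(
  increments=[
    {"gripper":0,"dp":[0,0,0],"spin":0},
    {"gripper":0,"dp":[0,0,0],"spin":0},
    {"gripper":0,"dp":[0,0,0],"spin":0},
    {"gripper":0,"dp":[0,0,0],"spin":0},
    {"gripper":0,"dp":[0,0,0],"spin":0},
  ],
)

```text
time_s: 12.9
tcp_pos: [0.3799, 0.1498, 0.5427]
eef_rot: [[-0.292, 0.956, 0.0], [0.956, 0.292, 0.0], [0.0, 0.0, -1.0]]
force: [0.4, -0.4, -1.8]
gripper_width: 0.0202
gripper_force: 59.0
```

```bash
python3 -c "
from workcell import finish_job
print(finish_job())"
```

```text
the job is handed in; nothing more can be done
None
```

I handed the job in at about 13 s: the lid is fully open and the pin is drawn out and held still in the air, its lower end about 0.26 m above the table (146 mm or more was needed); `finish_job` returned no verdict.

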